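Refit the tension wheel of a scroll saw and tension the new blade

TASK

The scroll saw has a new blade that is still slack. Fit the loose star wheel on the upright tension spindle at the nose of the saw's arm, turning it until the hidden slot in its hub drops over the spindle's cross key and the hub sits right down on the collar; then wind it clockwise until it turns firm and the pointer of the tension gauge stands between the two long marks, without overwinding past the end of the scale. Leave the wheel fitted, and leave the wooden block where it lies.

Things in the scene. Friction and masses are not known exactly. Their poses are not given: they have to be found in the camera images.
- wheel_center (a point): Loose black star wheel, 48 mm high, 0.28 kg, standing on its hub left or right of the saw. Point on its axis, mid-height of the grip, 34 mm above its underside; z up. Grip, 20 to 48 mm up: square core, flats facing +-x and +-y 46 mm apart, pinched from above; at each corner a lobe of radius 9 mm, centre 25.5 mm out in x and in y (90 mm over diagonal), leaving 33 mm between lobes for a finger.
- wheel_bore (a point): Centre of the star wheel's underside, same axes as wheel_center. Below the grip is a round steel hub, 42 mm diameter, 20 mm high. From below it has a blind bore 18 mm wide, 42 mm deep, and across its mouth a straight slot 11 mm wide, 33 mm long, 12 mm deep along this frame's x axis, out of sight from above.
- spindle_seat (a point): Upright tension spindle on the nose of the saw's arm: centre of its collar's top face (50 mm diameter, 236 mm above the bench); z up, turns with the spindle. Steel shaft, 14 mm diameter, stands 36 mm above it, the last 8 mm a cone. A cross key, 30 mm long, 8 mm wide, 2 to 10 mm above the collar, passes through its foot along this frame's x axis.
- spindle (a joint): Angle (rad) the spindle is wound, clockwise from above positive, 0 = slack; stays where left up to 3.9 rad. Winding takes 0.09 N m (easy) at 0 and 0.12 N m more per rad as the blade tightens: 0.5 N m (firm) at 3.5 rad, mid between the long marks. Out of line the wheel rests on the key, 10 mm high; in line (either way round, within 0.1 rad) it drops under its weight, then drives with some 0.15 rad of backlash.
- pointer (a joint): Angle (rad) of the black pointer of the tension gauge, 0 = slack, 0.3 times the spindle's angle. The pointer is 63 mm long, points to the saw's front and swings to the right (seen from the front) as tension grows. The two long marks on the white plate are at 0.96 and 1.14; the end of the scale is at 1.32.
- gauge_pivot (a point): Pivot of the pointer, on top of the upper arm, 168 mm behind the spindle's axis, 232 mm above the bench; -x of this frame points along the arm to the spindle at the saw's front. The white gauge plate, 92 mm wide, begins 91 mm behind the spindle's axis and ends just behind the pivot.
- saw: Grey scroll saw, fixed, front (blade) towards the robot. Origin on the bench under the blade and spindle axis; +x runs back along the arm. Saw table 150 mm wide, from 110 mm before to 165 mm behind the axis, top 107 mm above the bench; upper arm 36 mm wide, top 225 mm above the bench, running 340 mm back from the axis; round nose under the spindle 55 mm in diameter.
- block_center (a point): Bystander: dark wooden offcut block, 60 x 60 x 45 mm, loose; this is its centre.
There are look-alikes about, which are no part of the job. What is shaped like the part that bears wheel_center but blue or purple is not meant.

How it is judged:
By the outcome, as a careful person would: the job done as asked, in the order asked, and still so for the second after the job is handed in, with the robot touching nothing.
It also fails if it takes over 72 s, if anything falls off the work surface, if the arm or the gripper's body presses on something with over 40 N, if the wrist force passes 120 N, or if a joint passes its speed limit or range.

ROBOT

A 7-joint arm with a two-finger parallel gripper is mounted at the origin on the work surface; the furniture and walls round the work are solid. World frame = base frame: x ahead of the robot, y to its left, z up, the work surface at z = 0. Lengths are in m, angles in rad, forces in N, time in s.
With the tool pointing down it reaches from about 0.4 to 0.85 m from the base axis. Payload 10.4 kg.
Tool frame: the origin (TCP) lies between the finger pads; the fingertips stand 17 mm ahead of it and the grasp point (between the pads) lies 2 mm behind it; z points along the fingers, y is the line along which they close (so a half turn about z gives the same grasp; the last joint's range is limited). The gripper opens to 85 mm and grips with 20 to 120 N. Pads are 22 mm wide; open, the fingers measure 114 mm over their backs; the gripper's body (76 mm by 85 mm) begins 54 mm behind the grasp point. The pads swing forward as they close: fully open they stand 13 mm farther back than shut.
Start: joints at [-1.209, 0.332, -0.065, 1.46, 0.022, 1.35, -0.088], TCP at [0.235, 0.579, 0.22] pointing down, gripper open.
Joint ranges: [-2.6, 2.6], [-0.5, 2.12], [-1.47, 1.34], [0.16, 2.42], [-1.27, 4.41], [0.06, 2.06], [-2.6, 2.6]. Speed limits (rad/s): [2.22, 2.22, 2.79, 2.79, 3.14, 3.14, 3.14].

INTERFACE

Orientations are given as a unit quaternion [x, y, z, w].
In Python, from workcell import readout, imaging, manip gives the robot as it stands. The module is installed in compiled form; this text tells all that it offers.
- The arm moves only by the shell command python3 -m crank 'ROWS' [OPENING] [FORCE]. ROWS is JSON, a list of rows, each a list of 4 numbers: the shift along the tool's x, y, z as a fraction of full scale, then the turn about the tool's z as a fraction of full scale. In form: [[x, y, z, yaw], ...]. A call has 1 to 5 rows; each row is the pose to reach, as a shift and turn from the pose commanded when the call began, along the tool's axes at that moment; what a row does not reach only later rows make up. Full scale, the value 1, is 400 mm for a shift and 60 degrees for a turn. A row lasts 1/12 s, in which the tool goes at most 41.7 mm and 7.16 degrees, less where a joint would pass 70% of its speed; a pose out of reach is approached as far as the arm can. A call with a number of a shift or a turn outside -1 to 1 is refused whole. A call with a gripper value outside its range is refused whole. OPENING is the gripper command: -1 is shut, 1 is fully open, values between are in proportion, set as the call begins (- or left out, the last holds). The fingers move at their own pace and stop on an object; FORCE is the grip in N (left out, the last holds). Time passes only in rows, so rows that repeat a pose let the fingers close. It gives the time, the measured TCP pose, the force, the opening and the grip force at its end, in the units of the state.
- readout.get_obs(): the state, without advancing time (a new reading comes with each control period).
- imaging.camera(name): name is "side" or "top"; returns a dict with "color" (480x640x3 uint8, red, green, blue), "fx", "fy", "cx", "cy" (pixels), "k1" (the pictures are not rectified: a ray, as slopes to the right and down, at radius r is drawn at 1 + k1 r^2 times it, then the intrinsics apply), "rvec" (rotation vector, rad) and "tvec" (3), from world to camera coordinates, as OpenCV has them. Camera axes: x right, y down, z forward; pixel columns grow to the right and rows downward; lengths in m; the calibration is good to about 2 mm. A picture is of the moment at which its call begins. There is no depth.
- manip.hand_in(): hands the job in; it is judged then, once.
The state is a dict: "clock": time; "joint_pos": joint angles; "joint_velocities": joint speeds; "tau": joint torques, N m; "position": TCP position; "ee_rot": TCP orientation; "ft_force": force on the tool from outside, world axes, zero at the start; "torque": the same for the moment, N m; "grip_width": opening from 0.0 (shut) to 1.0 (fully open); "grasp_force": force on a finger pad.
Only numpy, scipy, OpenCV 4.12 (cv2) and the standard library are available. Lean on these libraries where they do the work, as an engineer would, in place of code of your own. Each camera call takes 0.05 s, during which the arm holds its last target. There are 200 camera calls.

## Working session

There is one attempt and no reset: what is moved stays moved. The work goes in short steps, Python scripts to look and compute and a shell command to move; the robot and the scene stay as the last step left them, time stands still between calls to the robot, and variables do not carry over. Pictures are saved under pics/ and viewed, at most 10 in all, crops included, and the job is handed in when it is done.

```bash
mkdir -p pics; cat > h.py <<'E'
import numpy as np, cv2
from workcell import readout, imaging, manip
def cam(n): 
    c=imaging.camera(n); return c
def K(c): return np.array([[c['fx'],0,c['cx']],[0,c['fy'],c['cy']],[0,0,1.]]), np.array([c['k1'],0,0,0,0.])
def proj(c,P):
    k,d=K(c); return cv2.projectPoints(np.array(P,float).reshape(-1,1,3),np.array(c['rvec'],float),np.array(c['tvec'],float),k,d)[0].reshape(-1,2)
def ray(c,p):
    k,d=K(c); u=cv2.undistortPoints(np.array(p,float).reshape(-1,1,2),k,d).reshape(-1,2)
    R=cv2.Rodrigues(np.array(c['rvec'],float))[0]; o=-R.T@np.array(c['tvec'],float).ravel()
    return o,np.c_[u,np.ones(len(u))]@R
def onz(c,p,z):
    o,d=ray(c,p); return o+d*((z-o[2])/d[:,2:3])
def save(n,img): cv2.imwrite('pics/'+n,img[:,:,::-1])
E
python3 - <<'E'
from h import *
for n in('top','side'):
    c=cam(n); save(n+'0.png',c['color']); print(n,ray(c,[[320,240]]),c['fx'],c['k1'])
o=readout.get_obs(); print(o)
E
```

```text
top (array([0.47513243, 0.01042115, 1.24599587]), array([[ 0.07145583, -0.00616718, -0.99752328]])) 470.8447955531918 -0.05689604071834704
side (array([ 0.1560474 , -1.11399352,  0.77607779]), array([[ 0.30556639,  0.83546555, -0.45679282]])) 590.6608391292751 -0.07887705460622405
{'clock': 0.1, 'joint_pos': array([-1.20857033,  0.33279923, -0.06469745,  1.46084934,  0.02160399,
        1.34994699, -0.08849819]), 'joint_velocities': array([-0.00028459, -0.00147687,  0.00179272, -0.00089929, -0.00056151,
        0.00153914, -0.00056117]), 'tau': array([ 3.51529379e-04, -6.26748133e+01,  4.84226458e-02, -3.92428207e+01,
        1.61937723e-02,  6.91430701e-03,  5.30846808e-05]), 'position': array([0.2344945 , 0.57894975, 0.21890523]), 'ee_rot': array([ 1.91218395e-01,  9.81547298e-01, -6.47079676e-04, -9.25403698e-05]), 'ft_force': array([-0.38747513,  0.55939696,  0.35336212]), 'torque': array([0.0250982 , 0.02988404, 0.05361528]), 'grasp_force': 0.0, 'grip_width': 0.9988537011132025}
```

View pics/top0.png

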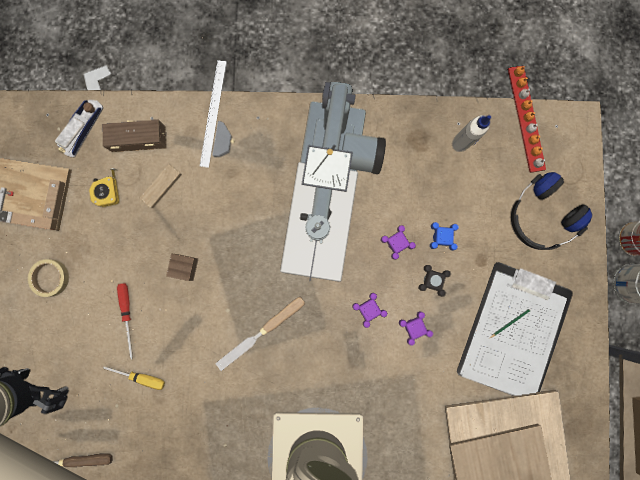

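View pics/side0.png

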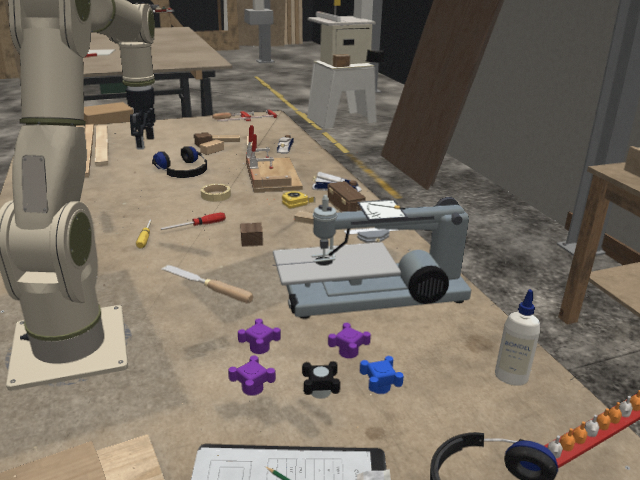

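Candidates: purple wheels at (398,242), (369,310) and (416,328), a blue one at (444,236), and a black star wheel at (435,280). The black one fits the description. The block is at (181,266) and the spindle at about (318,227). Next is one close crop of the wheel, the spindle and the gauge.

```bash
python3 - <<'E'
from h import *
c=cam('top'); s=cam('side'); im=c['color']
cr=lambda m,x,y,r,S=400: cv2.resize(m[y-r:y+r,x-r:x+r],(S,S),interpolation=cv2.INTER_CUBIC)
a=np.vstack([np.hstack([cr(im,435,280,25,300),cr(im,318,227,25,300)]),np.hstack([cr(s['color'],321,376,30,300),cr(im,327,165,30,300)])])
save('crop1.png',a)
# black mask wheel
g=im.max(2); m=np.zeros(g.shape,np.uint8); m[258:302,412:458]=(g[258:302,412:458]<60)*255
ct=max(cv2.findContours(m,0,2)[0],key=cv2.contourArea)
h=cv2.convexHull(ct); r=cv2.minAreaRect(ct); print('rect',r, cv2.contourArea(ct))
box=cv2.boxPoints(r); W=onz(c,box,0.045); print(W.mean(0)); e=np.diff(W,axis=0); print(np.degrees(np.arctan2(e[:,1],e[:,0])),np.linalg.norm(e,axis=1))
M=cv2.moments(h); p=[M['m10']/M['m00'],M['m01']/M['m00']]; print('hull',p,onz(c,[p],0.04))
g=s['color'].max(2); m=np.zeros(g.shape,np.uint8); m[350:400,295:345]=(g[350:400,295:345]<60)*255
for p in ((318,227),(318,222),(330,152)): print(p,onz(c,[p],0.236))
E
```

```text
rect ((434.12890625, 280.0357971191406), (26.49674415588379, 26.229101181030273), 15.52410888671875) 385.5
[ 0.46369102 -0.29037009  0.045     ]
[ -15.5785276  -104.57923155  164.15901223] [0.06707646 0.06817479 0.06714858]
hull [434.0277569392348, 280.1190297574393] [[ 0.46336831 -0.29129661  0.04      ]]
(318, 227) [[0.57549177 0.00896184 0.236     ]]
(318, 222) [[0.58632945 0.00914913 0.236     ]]
(330, 152) [[ 0.74096097 -0.01444463  0.236     ]]
```

View pics/crop1.png

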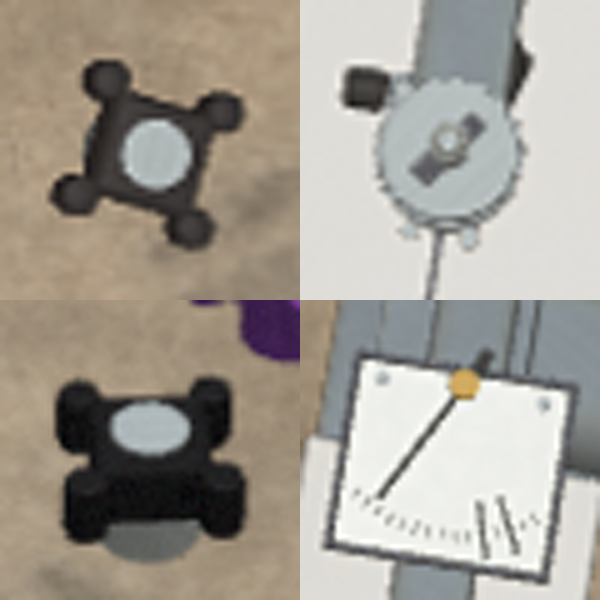

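The crop confirms the black wheel with its steel hub. In the top view its flats head about -15.6°/74.4°. The cross key runs from lower left to upper right, heading about -48°. The pointer stands to the left of the scale, and the long marks are to the right. Next I measure the spindle and wheel from both views.

```bash
cat >> h.py <<'E'
def tri(a,pa,b,pb):
    o1,d1=ray(a,[pa]);o2,d2=ray(b,[pb]);d1=d1[0]/np.linalg.norm(d1);d2=d2[0]/np.linalg.norm(d2)
    t=np.linalg.lstsq(np.c_[d1,-d2],o2-o1,rcond=None)[0]; p,q=o1+t[0]*d1,o2+t[1]*d2
    return (p+q)/2,np.linalg.norm(p-q)*1e3
def pose():
    o=readout.get_obs(); q=o['ee_rot']
    from scipy.spatial.transform import Rotation as R
    M=R.from_quat(q).as_matrix(); return o['position'],M,np.degrees(np.arctan2(M[1,1],M[0,1])),o
def go(t,head=None):
    p,M,h,o=pose(); d=M.T@(np.array(t)-p); y=0 if head is None else -((head-h+180)%360-180)
    print('TCP',p.round(4),'head',round(h,1),'| shift',(d/.4).round(4),'yaw',round(y/60,4),'| j7',o['joint_pos'][6].round(2),'F',o['ft_force'].round(1))
E
python3 - <<'E'
from h import *
c=cam('top'); s=cam('side')
def blob(im,x,y,r,f):
    m=np.zeros(im.shape[:2],np.uint8); m[y-r:y+r,x-r:x+r]=f(im[y-r:y+r,x-r:x+r].astype(int))*255
    ct=max(cv2.findContours(m,0,2)[0],key=cv2.contourArea); return cv2.fitEllipse(ct)
gr=lambda a:(a.min(2)>125)&(a[...,2]>a[...,0]-3)
ea=blob(c['color'],435,281,9,gr); eb=blob(s['color'],320,371,12,gr)
print(ea,eb,tri(c,ea[0],s,eb[0]), onz(c,[ea[0]],.048), onz(s,[eb[0]],.048))
print('spindle tip', onz(c,[(317.8,225.7)],.272), onz(c,[(317.5,228)],.236))
y=blob(c['color'],329,152,6,lambda a:(a[...,0]>a[...,2]+60)); print('pivot',y[0],onz(c,[y[0]],.236))
k=onz(c,[(313,231),(322,223)],.245); e=k[1]-k[0]; print('key',k,np.degrees(np.arctan2(e[1],e[0])))
cr=lambda m,x,y,r,S: cv2.resize(m[y-r:y+r,x-r:x+r],(S,S),interpolation=cv2.INTER_CUBIC)
save('crop2.png',np.hstack([cr(c['color'],318,227,16,400),cr(s['color'],324,212,25,400)]))
go([.463,-.291,.3],74.4)
E
```

```text
((435.5823669433594, 280.1756286621094), (10.565028190612793, 11.080946922302246), 134.92384338378906) ((320.6307678222656, 371.22149658203125), (9.36556625366211, 14.638715744018555), 90.70812225341797) (array([ 0.46341686, -0.29352881,  0.04716348]), np.float64(0.14211306986416972)) [[ 0.46335747 -0.29329437  0.048     ]] [[ 0.46313369 -0.29448626  0.048     ]]
spindle tip [[0.5746227  0.00947651 0.272     ]] [[0.57330765 0.01000173 0.236     ]]
pivot (329.5013732910156, 151.2529754638672) [[ 0.74261133 -0.01332794  0.236     ]]
key [[5.65831333e-01 1.94968535e-02 2.45000000e-01]
 [5.83340732e-01 5.73004627e-04 2.45000000e-01]] -47.223280593117416
TCP [0.2346 0.5792 0.2194] head 68.0 | shift [-1.3459 -1.8022 -0.2008] yaw -0.1074 | j7 -0.09 F [-0.1 -0.6  0.2]
```

View pics/crop2.png

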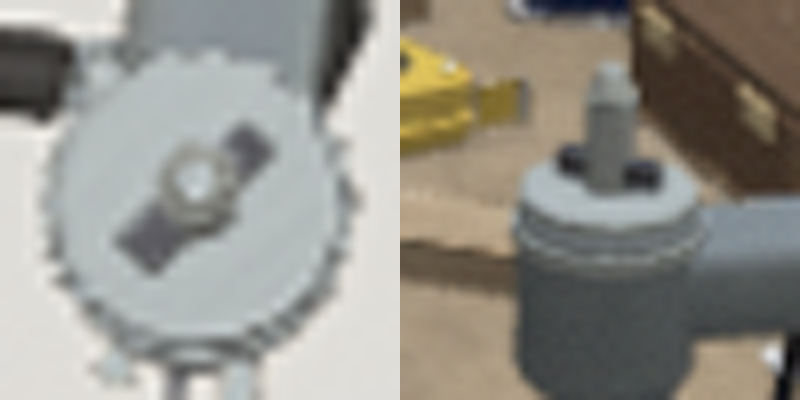

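```bash
R='[-0.28,-0.23,-0.083,0]'
python3 -m crank '[[-0.28,-0.23,-0.083,0],[-0.28,-0.23,-0.083,0],[-0.28,-0.23,-0.083,0],[-0.28,-0.23,-0.083,0],[-0.28,-0.23,-0.083,0]]' 1 40 
python3 -m crank '[[-0.28,-0.23,-0.083,0],[-0.28,-0.23,-0.083,0],[-0.28,-0.23,-0.083,0],[-0.28,-0.23,-0.083,0],[-0.28,-0.23,-0.083,0]]' 
python3 -m crank '[[-0.28,-0.23,-0.083,0],[-0.28,-0.23,-0.083,0],[-0.28,-0.23,-0.083,0],[-0.28,-0.23,-0.083,0],[-0.28,-0.23,-0.083,0]]' 
python3 -c "
from h import *
go([.463,-.294,.3],74.4)"
```

```text
clock: 0.72
position: [0.3084, 0.4477, 0.2549]
ee_rot: [0.195, 0.981, 0.001, 0.001]
ft_force: [0.7, -0.1, 0.1]
grip_width: 0.997
grasp_force: 0.0
clock: 1.13
position: [0.3767, 0.3201, 0.2878]
ee_rot: [0.195, 0.981, 0.001, 0.001]
ft_force: [0.2, -0.3, 0.3]
grip_width: 1.001
grasp_force: 0.0
clock: 1.55
position: [0.4453, 0.1926, 0.3207]
ee_rot: [0.195, 0.981, 0.0, 0.001]
ft_force: [-0.2, -0.1, 1.1]
grip_width: 1.0
grasp_force: 0.0
TCP [0.4453 0.1926 0.3207] head 67.5 | shift [-0.506  -1.1071  0.0513] yaw -0.1147 | j7 0.67 F [-0.2 -0.1  1.1]
```

```bash
python3 -m crank '[[-0.17,-0.37,0,0],[-0.17,-0.37,0,0],[-0.17,-0.37,0,0],[-0.17,-0.37,0,0],[-0.17,-0.37,0,0]]' | head -2
python3 -m crank '[[-0.17,-0.37,0,0],[-0.17,-0.37,0,0],[-0.17,-0.37,0,0],[-0.17,-0.37,0,0],[-0.17,-0.37,0,0]]' | head -2
python3 -m crank '[[-0.17,-0.37,0.05,-0.115],[-0.17,-0.37,0.05,-0.115],[-0.17,-0.37,0.05,-0.115],[-0.17,-0.37,0.05,-0.115],[-0.17,-0.37,0.05,-0.115]]' 0.6
python3 -c "
from h import *
go([.463,-.294,.1],74.4)"
```

```text
clock: 1.97
position: [0.4502, 0.0276, 0.3197]
clock: 2.38
position: [0.4566, -0.135, 0.3196]
clock: 2.8
position: [0.4633, -0.2964, 0.298]
ee_rot: [0.135, 0.991, -0.002, -0.001]
ft_force: [-0.8, -1.7, 0.1]
grip_width: 0.801
grasp_force: 0.0
TCP [ 0.4633 -0.2964  0.298 ] head 74.5 | shift [0.0017 0.0073 0.4951] yaw 0.0018 | j7 1.9 F [-0.8 -1.7  0.1]
```

Go down to 100 mm, then take one close look to check the alignment.

```bash
python3 -m crank '[[0.002,0.006,0.49,0],[0.002,0.006,0.49,0],[0.002,0.006,0.49,0],[0.002,0.006,0.49,0],[0.002,0.006,0.49,0]]' | head -2
python3 -m crank '[[0,0,0,0],[0,0,0,0]]' | head -2
python3 - <<'E'
from h import *
c=cam('top'); s=cam('side')
go([.463,-.294,.032],74.4)
cr=lambda m,x,y,r,S: cv2.resize(m[y-r:y+r,x-r:x+r],(S,S),interpolation=cv2.INTER_CUBIC)
save('crop3.png',np.hstack([cr(c['color'],435,280,35,400),cr(s['color'],321,360,50,400)]))
E
```

```text
clock: 3.22
position: [0.4639, -0.2863, 0.0994]
clock: 3.38
position: [0.4644, -0.2874, 0.1027]
TCP [ 0.4661 -0.2886  0.1053] head 74.9 | shift [ 0.0044 -0.0149  0.1832] yaw 0.0078 | j7 2.0 F [0.8 0.8 0.3]
```

View pics/crop3.png

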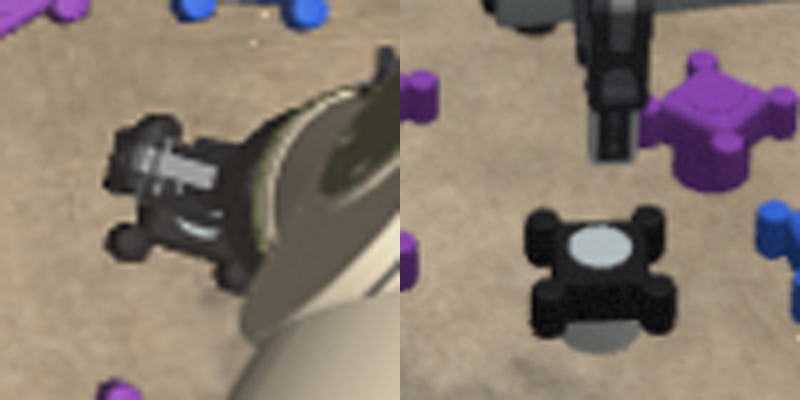

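The top view is mostly hidden by the wrist, but one finger lies over the left flat. In the side view the fingers stand above and slightly behind the wheel. The measured pose was still shifting, so I let it settle.

```bash
python3 -m crank '[[0,0,0,0],[0,0,0,0],[0,0,0,0]]' | head -2
python3 -m crank '[[0,0,0,0],[0,0,0,0],[0,0,0,0]]' | head -2
python3 - <<'E'
from h import *
go([.463,-.294,.032],74.4); o=readout.get_obs(); print(o['joint_pos'].round(3),o['joint_velocities'].round(3))
E
```

```text
clock: 3.73
position: [0.4655, -0.2884, 0.1045]
clock: 3.98
position: [0.4648, -0.2882, 0.1034]
TCP [ 0.4648 -0.2882  0.1034] head 74.9 | shift [ 0.0006 -0.0153  0.1784] yaw 0.0076 | j7 2.01 F [-0.6 -0.5  0.3]
[-0.214  0.328  0.812  1.845 -0.268  1.082  2.005] [ 0.003  0.004 -0.001  0.004 -0.    -0.002 -0.   ]
```

```bash
python3 -m crank '[[0,-0.014,0.08,0.007],[0,-0.014,0.08,0.007],[0,-0.014,0.08,0.007],[0,-0.014,0.08,0.007]]' | head -2
python3 - <<'E'
from h import *
go([.463,-.294,.032],74.4)
E
```

```text
clock: 4.32
position: [0.4633, -0.2938, 0.0719]
TCP [ 0.4633 -0.2938  0.0719] head 74.4 | shift [ 0.0006 -0.0006  0.0997] yaw 0.0003 | j7 2.04 F [ 0.1 -0.1 -0. ]
```

```bash
python3 -m crank '[[0,0,0.04,0],[0,0,0.07,0],[0,0,0.1,0],[0,0,0.1,0],[0,0,0.1,0]]' 
python3 -m crank '[[0,0,0,0],[0,0,0,0],[0,0,0,0],[0,0,0,0],[0,0,0,0]]' -1 60
python3 -m crank '[[0,0,0,0],[0,0,0,0],[0,0,0,0],[0,0,0,0],[0,0,0,0]]'
```

```text
clock: 4.73
position: [0.4629, -0.2935, 0.0309]
ee_rot: [0.135, 0.991, 0.0, -0.001]
ft_force: [0.7, -0.9, 0.3]
grip_width: 0.8
grasp_force: 0.0
clock: 5.15
position: [0.4637, -0.2941, 0.0324]
ee_rot: [0.136, 0.991, -0.0, 0.001]
ft_force: [-2.3, 0.4, 7.0]
grip_width: 0.501
grasp_force: 59.8
clock: 5.57
position: [0.4637, -0.2941, 0.0324]
ee_rot: [0.136, 0.991, -0.0, 0.001]
ft_force: [-1.4, 0.9, 7.9]
grip_width: 0.499
grasp_force: 59.8
```

```bash
python3 -m crank '[[0,0,-0.1,0],[0,0,-0.2,0],[0,0,-0.3,0],[0,0,-0.4,0],[0,0,-0.4,0]]' 
python3 -m crank '[[0,0,-0.1,0],[0,0,-0.2,0],[0,0,-0.3,0],[0,0,-0.38,0],[0,0,-0.38,0]]' 
python3 - <<'E'
from h import *
go([.5746,.0098,.34],42.8)
c=cam('top'); s=cam('side')
save('side4.png',s['color'][130:430,170:470])
E
```

```text
clock: 5.98
position: [0.4659, -0.296, 0.1988]
ee_rot: [0.136, 0.991, -0.001, 0.005]
ft_force: [0.7, 0.1, -2.6]
grip_width: 0.496
grasp_force: 61.2
clock: 6.4
position: [0.4646, -0.2951, 0.3495]
ee_rot: [0.136, 0.991, -0.001, 0.004]
ft_force: [1.0, -0.9, -2.7]
grip_width: 0.497
grasp_force: 62.2
TCP [ 0.4646 -0.2951  0.3495] head 74.4 | shift [-0.0598  0.8082  0.0239] yaw 0.5268 | j7 1.89 F [ 1.  -0.9 -2.7]
```

View pics/side4.png

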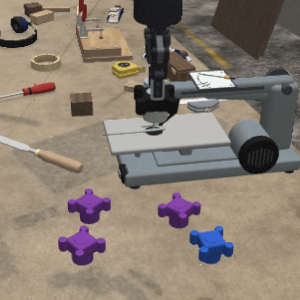

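The wheel is held, and the pads are on the flats (crop (155,100)). Now carry it over the spindle and turn to heading 42.8°.

```bash
python3 -m crank '[[-0.03,0.1,0,0],[-0.03,0.2,0,0],[-0.03,0.3,0,0],[-0.03,0.4,0,0],[-0.03,0.4,0,0]]' | head -2
python3 -m crank '[[-0.03,0.1,0,0],[-0.03,0.2,0,0],[-0.03,0.3,0,0],[-0.03,0.4,0,0],[-0.03,0.4,0,0]]' | head -2
python3 -m crank '[[0,0,0,0.11],[0,0,0,0.22],[0,0,0,0.33],[0,0,0,0.44],[0,0,0,0.526]]' | head -2
python3 -m crank '[[0,0,0,0],[0,0,0,0],[0,0,0,0]]' | head -2
python3 - <<'E'
from h import *
go([.5746,.0098,.31],42.8)
E
```

```text
clock: 6.92
position: [0.5196, -0.1329, 0.3406]
clock: 7.33
position: [0.5728, 0.0184, 0.3399]
clock: 7.75
position: [0.5716, 0.0078, 0.3413]
clock: 8.0
position: [0.5719, 0.0081, 0.3424]
TCP [0.5719 0.0081 0.3424] head 43.1 | shift [-0.0014  0.0079  0.0809] yaw 0.0042 | j7 0.77 F [ 0.3 -0.  -2.9]
```

```bash
python3 -m crank '[[-0.001,0.008,0.07,0.004],[-0.001,0.008,0.07,0.004],[-0.001,0.008,0.07,0.004],[-0.001,0.008,0.07,0.004],[-0.001,0.008,0.07,0.004]]' 
python3 - <<'E'
from h import *
go([.5746,.0098,.278],42.8)
c=cam('top'); s=cam('side')
cr=lambda m,x,y,r,S: cv2.resize(m[y-r:y+r,x-r:x+r],(S,S),interpolation=cv2.INTER_CUBIC)
save('crop5.png',np.hstack([cr(c['color'],318,227,35,400),cr(s['color'],324,200,35,400)]))
E
```

```text
clock: 8.42
position: [0.5751, 0.0099, 0.3163]
ee_rot: [0.401, 0.916, 0.0, 0.001]
ft_force: [0.1, -0.5, -2.6]
grip_width: 0.497
grasp_force: 62.3
TCP [0.5751 0.0099 0.3163] head 42.7 | shift [ 0.0008 -0.0012  0.0958] yaw -0.0023 | j7 0.77 F [ 0.1 -0.5 -2.6]
```

View pics/crop5.png

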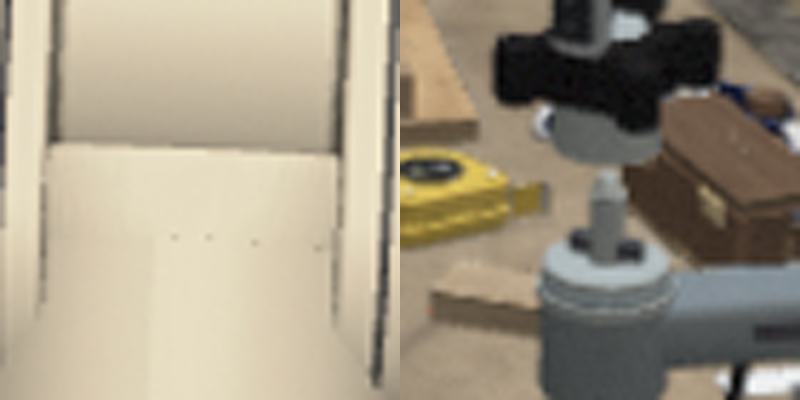

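The top view is blocked by the arm. In the side crop the hub centre (607) lines up with the spindle (608). Now go down gently.

```bash
python3 -m crank '[[0,-0.001,0.015,0],[0,-0.001,0.03,0],[0,-0.001,0.045,0],[0,-0.001,0.045,0]]' 
python3 -m crank '[[0,0,0.015,0],[0,0,0.03,0],[0,0,0.04,0],[0,0,0.04,0]]'
```

```text
clock: 8.85
position: [0.5739, 0.0099, 0.2955]
ee_rot: [0.402, 0.916, -0.001, -0.001]
ft_force: [-0.4, 0.6, -3.0]
grip_width: 0.494
grasp_force: 62.2
clock: 9.18
position: [0.5741, 0.0099, 0.28]
ee_rot: [0.402, 0.916, -0.0, -0.001]
ft_force: [-0.2, -0.1, -2.3]
grip_width: 0.495
grasp_force: 62.2
```

```bash
python3 -m crank '[[0,0,0.005,0],[0,0,0.01,0],[0,0,0.012,0],[0,0,0.012,0]]'
python3 -m crank '[[0,0,0.005,0],[0,0,0.005,0]]'
```

```text
clock: 9.52
position: [0.5745, 0.0098, 0.2763]
ee_rot: [0.402, 0.916, 0.0, -0.0]
ft_force: [0.5, 0.6, -2.5]
grip_width: 0.497
grasp_force: 62.2
clock: 9.68
position: [0.5745, 0.0098, 0.2742]
ee_rot: [0.402, 0.916, 0.0, -0.0]
ft_force: [0.3, -0.0, -2.3]
grip_width: 0.497
grasp_force: 62.2
```

```bash
python3 -m crank '[[0,0,0.004,0],[0,0,0.008,0],[0,0,0.008,0]]'
python3 -m crank '[[0,0,0.004,0],[0,0,0.007,0],[0,0,0.007,0]]'
```

```text
clock: 9.93
position: [0.5745, 0.0099, 0.2709]
ee_rot: [0.402, 0.916, -0.0, -0.0]
ft_force: [-0.0, 0.6, -2.3]
grip_width: 0.495
grasp_force: 62.2
clock: 10.18
position: [0.5746, 0.0097, 0.2686]
ee_rot: [0.402, 0.916, 0.0, 0.0]
ft_force: [-0.5, -0.5, -1.0]
grip_width: 0.497
grasp_force: 62.8
```

It dropped straight in: TCP z is 0.2686 and the underside is on the collar, so this slot direction was right. Start winding clockwise and watch the forces.

```bash
python3 -m crank '[[0,0,0.001,0.1],[0,0,0.001,0.2],[0,0,0.001,0.3],[0,0,0.001,0.4],[0,0,0.001,0.5]]' - 80
python3 - <<'E'
from h import *
go([.5746,.0098,.268]); print(readout.get_obs()['torque'])
c=cam('top'); s=cam('side')
cr=lambda m,x,y,r,S: cv2.resize(m[y-r:y+r,x-r:x+r],(S,S),interpolation=cv2.INTER_CUBIC)
save('crop6.png',np.hstack([cr(c['color'],327,165,30,400),cr(s['color'],355,210,45,400)]))
E
```

```text
clock: 10.6
position: [0.5755, 0.0104, 0.2687]
ee_rot: [0.627, 0.779, 0.001, 0.001]
ft_force: [3.1, 1.1, 0.3]
grip_width: 0.486
grasp_force: 80.7
TCP [0.5755 0.0104 0.2687] head 12.4 | shift [-0.0011 -0.0027  0.0018] yaw 0.0 | j7 0.26 F [3.1 1.1 0.3]
[ 0.2299341  -0.84840735  0.28221349]
```

View pics/crop6.png

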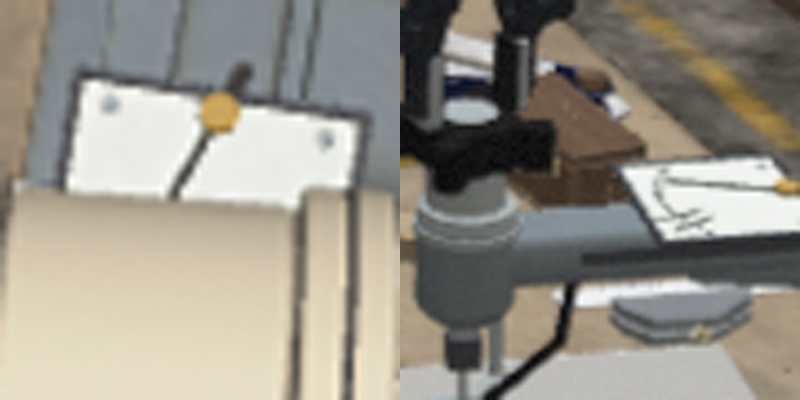

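The hub sits on the collar, and in the top crop the pointer has swung from -36.5° to about -28°. Now I measure the pointer and mark angles numerically.

```bash
cat >> h.py <<'E'
def ptr(c,im=None,r0=.015,r1=.055,lab=''):
    im=c['color'] if im is None else im
    g=im.astype(int); pv=onz(c,[(329.5,151.25)],.234)[0]
    yy,xx=np.mgrid[140:195,295:360]; P=np.c_[xx.ravel(),yy.ravel()]; W=onz(c,P,.234)-pv
    r=np.hypot(W[:,0],W[:,1]); a=np.degrees(np.arctan2(W[:,1],-W[:,0])) # + = left
    ax=np.degrees(np.arctan2(.0231,.168)); a=-(a-ax)  # + = right of arm axis
    v=im.max(2)[P[:,1],P[:,0]]; w=np.clip(200.-v,0,None)
    return r,a,w
E
python3 - <<'E'
from h import *
c=cam('top'); im=cv2.imread('pics/top0.png')[:,:,::-1]
def hist(r,a,w,r0,r1,lo=-55,hi=50):
    k=(r>r0)&(r<r1)
    b=np.arange(lo,hi,3); h=np.histogram(a[k],b,weights=w[k])[0]/np.maximum(np.histogram(a[k],b)[0],1); print([(int(x),int(y)) for x,y in zip(b,h) if y>15])
r,a,w=ptr(c,im); print('init ptr');hist(r,a,w,.02,.055); print('marks');hist(r,a,w,.056,.062);hist(r,a,w,.062,.075)
k=(r>.02)&(r<.055)&(w>20)&(abs(a+28)<14); print('init',np.average(a[k],weights=w[k]))
k=(r>.056)&(r<.074)&(w>20)&(a>10)&(a<34); kk=k&(a<20.5); k2=k&(a>=20.5); print('marks',np.average(a[kk],weights=w[kk]),np.average(a[k2],weights=w[k2]))
r,a,w=ptr(c); hist(r,a,w,.012,.026); k=(r>.012)&(r<.026)&(w>20)&(abs(a+20)<14); print('now',np.average(a[k],weights=w[k]))
E
```

```text
init ptr
[(-31, 50), (-28, 88), (-25, 15)]
marks
[(-55, 83), (-52, 28), (-28, 66), (14, 41), (23, 35)]
[(-52, 16), (-49, 32), (-46, 40), (-43, 38), (14, 56), (23, 40), (38, 21), (41, 47), (44, 30)]
init -27.227525817733998
marks 15.413574013345393 25.559564264395206
[(-25, 59), (-22, 103), (-19, 114), (-16, 62)]
now -19.3172402893553
```

```bash
python3 -m crank '[[0,0,0,0.1],[0,0,0,0.2],[0,0,0,0.3],[0,0,0,0.4],[0,0,0,0.5]]'
python3 -m crank '[[0,0,0,0.1],[0,0,0,0.2],[0,0,0,0.3],[0,0,0,0.4],[0,0,0,0.5]]'
python3 -m crank '[[0,0,0,0.1],[0,0,0,0.2],[0,0,0,0.3],[0,0,0,0.4],[0,0,0,0.5]]'
python3 -m crank '[[0,0,0,0],[0,0,0,0]]' |head -2
python3 - <<'E'
from h import *
c=cam('top'); go([.5746,.0098,.268]); print(readout.get_obs()['torque'])
r,a,w=ptr(c)
for r0,r1 in((.012,.026),(.016,.03)):
    for lo in range(-40,40,4):
        k=(r>r0)&(r<r1)&(w>20)&(abs(a-lo)<4); print(lo,k.sum(),round(np.average(a[k],weights=w[k]),1) if k.any() else '',end='; ')
    print()
cr=lambda m,x,y,r,S: cv2.resize(m[y-r:y+r,x-r:x+r],(S,S),interpolation=cv2.INTER_CUBIC)
s=cam('side')
save('crop7.png',np.hstack([cr(c['color'],327,165,30,400),cr(s['color'],355,210,45,400)]))
E
```

```text
clock: 11.17
position: [0.5758, 0.0102, 0.2688]
ee_rot: [0.806, 0.592, 0.001, 0.001]
ft_force: [5.3, 2.0, 0.3]
grip_width: 0.486
grasp_force: 81.0
clock: 11.58
position: [0.5759, 0.01, 0.2688]
ee_rot: [0.932, 0.363, 0.002, 0.001]
ft_force: [6.2, 0.3, 1.5]
grip_width: 0.482
grasp_force: 81.0
clock: 12.0
position: [0.5759, 0.0097, 0.2688]
ee_rot: [0.994, 0.11, 0.002, 0.0]
ft_force: [8.2, -0.3, 0.6]
grip_width: 0.485
grasp_force: 81.1
clock: 12.17
position: [0.5757, 0.0096, 0.2689]
TCP [0.5757 0.0096 0.2689] head -77.1 | shift [-0.0025 -0.001   0.0022] yaw 0.0 | j7 -1.22 F [5.1 0.2 2.9]
[-0.07869926 -1.21465951  0.08170467]
-40 0 ; -36 0 ; -32 0 ; -28 0 ; -24 0 ; -20 0 ; -16 0 ; -12 0 ; -8 0 ; -4 0 ; 0 3 2.8; 4 8 4.9; 8 6 5.8; 12 4 12.6; 16 3 12.9; 20 0 ; 24 0 ; 28 0 ; 32 0 ; 36 0 ; 
-40 0 ; -36 0 ; -32 0 ; -28 0 ; -24 0 ; -20 0 ; -16 0 ; -12 0 ; -8 0 ; -4 0 ; 0 4 1.1; 4 10 5.3; 8 7 6.1; 12 2 12.1; 16 1 12.3; 20 0 ; 24 0 ; 28 0 ; 32 0 ; 36 0 ;
```

View pics/crop7.png

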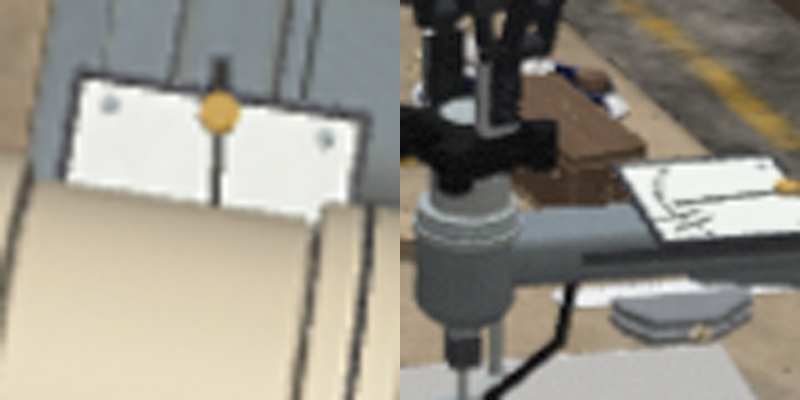

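The hub is still seated. The pointer is about 7° right of the arm axis and needs 20.5°, which is roughly 43° more on the wheel.

```bash
python3 -m crank '[[0,0,0,0.1],[0,0,0,0.2],[0,0,0,0.3],[0,0,0,0.4],[0,0,0,0.4]]'
python3 -m crank '[[0,0,0,0.1],[0,0,0,0.2],[0,0,0,0.3],[0,0,0,0.32],[0,0,0,0.32]]'
python3 - <<'E'
from h import *
c=cam('top'); go([.5746,.0098,.268]); 
r,a,w=ptr(c)
for r0,r1 in((.012,.026),(.016,.03)):
    k=(r>r0)&(r<r1)&(w>20)&(abs(a-19)<12); print(k.sum(),np.average(a[k],weights=w[k]) if k.any() else '')
E
```

```text
clock: 12.68
position: [0.5756, 0.0096, 0.2688]
ee_rot: [0.995, -0.101, 0.001, 0.0]
ft_force: [6.3, -0.5, 5.5]
grip_width: 0.485
grasp_force: 81.8
clock: 13.1
position: [0.5756, 0.0095, 0.2688]
ee_rot: [0.965, -0.263, 0.001, -0.0]
ft_force: [4.8, -1.2, 4.8]
grip_width: 0.484
grasp_force: 82.0
TCP [0.5756 0.0095 0.2689] head -120.4 | shift [-0.0026  0.0007  0.0022] yaw 0.0 | j7 -1.9 F [ 5.6 -0.4  5.4]
12 17.3205569605707
12 17.43533302070678
```

Release, lift clear, retreat towards the robot and look at the whole gauge.

```bash
python3 -m crank '[[0,0,0,0],[0,0,0,0],[0,0,0,0],[0,0,0,0],[0,0,0,0]]' 0.6
python3 -m crank '[[0,0,-0.05,0],[0,0,-0.12,0],[0,0,-0.2,0],[0,0,-0.25,0],[0,0,-0.25,0]]'
python3 -m crank '[[-0.3,0.17,0,0],[-0.3,0.17,0,0],[-0.3,0.17,0,0],[-0.3,0.17,0,0],[-0.3,0.17,0,0]]'
python3 - <<'E'
from h import *
c=cam('top'); s=cam('side')
r,a,w=ptr(c); k=(r>.02)&(r<.055)&(w>20)&(abs(a-20)<14); print(k.sum(),np.average(a[k],weights=w[k]))
cr=lambda m,x,y,r,S: cv2.resize(m[y-r:y+r,x-r:x+r],(S,S),interpolation=cv2.INTER_CUBIC)
save('crop8.png',np.hstack([cr(c['color'],327,180,55,400),cr(s['color'],345,210,45,400)]))
E
```

```text
clock: 13.57
position: [0.5743, 0.0098, 0.2678]
ee_rot: [0.965, -0.263, -0.0, -0.0]
ft_force: [0.4, -0.4, 0.3]
grip_width: 0.802
grasp_force: 0.0
clock: 13.98
position: [0.5756, 0.0092, 0.3719]
ee_rot: [0.965, -0.263, 0.002, -0.001]
ft_force: [0.5, -0.6, 0.2]
grip_width: 0.798
grasp_force: 0.0
clock: 14.4
position: [0.4554, 0.0139, 0.3674]
ee_rot: [0.965, -0.263, -0.007, 0.0]
ft_force: [1.9, 0.1, -2.3]
grip_width: 0.803
grasp_force: 0.0
33 18.18688440979218
```

View pics/crop8.png

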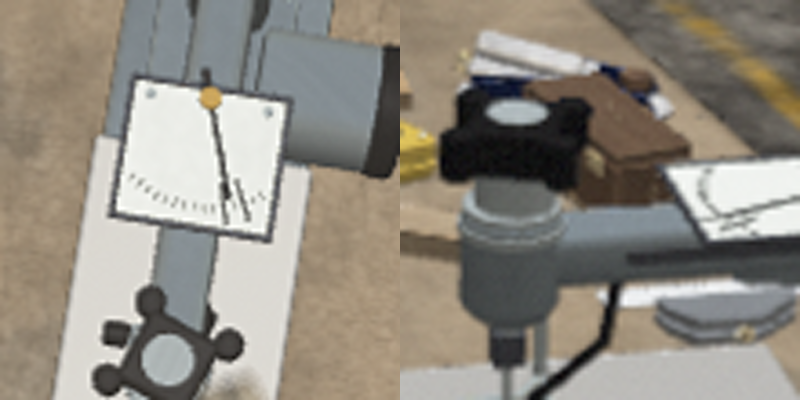

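The wheel is seated and released. The pointer stands at 18.2° and the marks are at 15.4° and 25.6°, so it is inside but close to the left mark. I will regrip and give it about 9° more.

```bash
python3 -m crank '[[0,0,0,0],[0,0,0,0]]' | head -2
python3 - <<'E'
from h import *
go([.5744,.0098,.37],-120.4)
E
```

```text
clock: 14.67
position: [0.4559, 0.0135, 0.3677]
TCP [0.4559 0.0135 0.3677] head -120.6 | shift [ 0.2595 -0.1431 -0.0104] yaw -0.0038 | j7 -2.44 F [-0.1  0.1  0.1]
```

```bash
python3 -m crank '[[0.26,-0.143,0,0],[0.26,-0.143,0,0],[0.26,-0.143,0,0],[0.26,-0.143,0,0],[0.26,-0.143,0,0]]' | head -2
python3 -m crank '[[0,0,0,0],[0,0,0,0]]' | head -2
python3 - <<'E'
from h import *
go([.5744,.0098,.268],-120.4)
E
```

```text
clock: 15.08
position: [0.5645, 0.0122, 0.3678]
clock: 15.25
position: [0.5633, 0.0094, 0.3667]
TCP [0.5633 0.0094 0.3667] head -121.0 | shift [ 0.0262 -0.0186  0.2463] yaw -0.0108 | j7 -1.95 F [-1.4  0.1 -0.3]
```

```bash
python3 -m crank '[[0.026,-0.018,0,-0.01],[0.026,-0.018,0.06,-0.01],[0.026,-0.018,0.1,-0.01],[0.026,-0.018,0.1,-0.01],[0.026,-0.018,0.1,-0.01]]' | head -2
python3 - <<'E'
from h import *
go([.5744,.0098,.268],-120.4)
E
```

```text
clock: 15.67
position: [0.5734, 0.013, 0.3292]
TCP [0.5734 0.013  0.3292] head -120.1 | shift [0.0083 0.005  0.153 ] yaw 0.0047 | j7 -1.92 F [ 0.8 -0.1 -0.2]
```

```bash
python3 -m crank '[[0.008,0.005,0,0.005],[0.008,0.005,0.03,0.005],[0.008,0.005,0.06,0.005],[0.008,0.005,0.06,0.005]]' | head -4
python3 - <<'E'
from h import *
go([.5744,.0098,.268],-120.4)
E
```

```text
clock: 16.0
position: [0.5745, 0.0095, 0.3025]
ee_rot: [0.965, -0.263, -0.009, 0.0]
ft_force: [-0.5, 0.3, -0.2]
TCP [0.5745 0.0095 0.3025] head -120.5 | shift [ 0.0009 -0.001   0.0863] yaw -0.0009 | j7 -1.91 F [-0.5  0.3 -0.2]
```

```bash
python3 -m crank '[[0,0,0.04,0],[0,0,0.07,0],[0,0,0.086,0],[0,0,0.086,0]]' | head -4
python3 -m crank '[[0,0,0,0],[0,0,0,0],[0,0,0,0],[0,0,0,0],[0,0,0,0]]' -1 60
python3 -m crank '[[0,0,0,0.05],[0,0,0,0.1],[0,0,0,0.15],[0,0,0,0.15],[0,0,0,0.15]]'
python3 - <<'E'
from h import *
c=cam('top'); go([.5744,.0098,.268]); 
r,a,w=ptr(c)
for r0,r1 in((.012,.026),(.016,.03)):
    k=(r>r0)&(r<r1)&(w>20)&(abs(a-19)<12); print(k.sum(),np.average(a[k],weights=w[k]) if k.any() else '')
E
```

```text
clock: 16.33
position: [0.5741, 0.0097, 0.269]
ee_rot: [0.965, -0.263, -0.008, 0.0]
ft_force: [-0.5, 0.3, 1.1]
clock: 16.75
position: [0.5752, 0.0067, 0.2733]
ee_rot: [0.965, -0.264, -0.006, 0.001]
ft_force: [-14.0, -13.2, 29.7]
grip_width: 0.091
grasp_force: 14.0
clock: 17.17
position: [0.5757, 0.0082, 0.2724]
ee_rot: [0.941, -0.338, -0.006, 0.0]
ft_force: [-1.8, -1.9, 10.6]
grip_width: 0.002
grasp_force: 5.2
TCP [0.5757 0.0081 0.2724] head -129.5 | shift [-0.005  -0.0012  0.0112] yaw 0.0 | j7 -2.04 F [-1.  -2.7  9.4]
15 17.26955837306226
17 18.006075500414333
```

The gripper shut without holding the wheel, so I look before moving anything.

```bash
python3 - <<'E'
from h import *
c=cam('top'); s=cam('side')
cr=lambda m,x,y,r,S: cv2.resize(m[y-r:y+r,x-r:x+r],(S,S),interpolation=cv2.INTER_CUBIC)
save('crop9.png',np.hstack([cr(s['color'],335,190,60,500)]))
E
```

View pics/crop9.png

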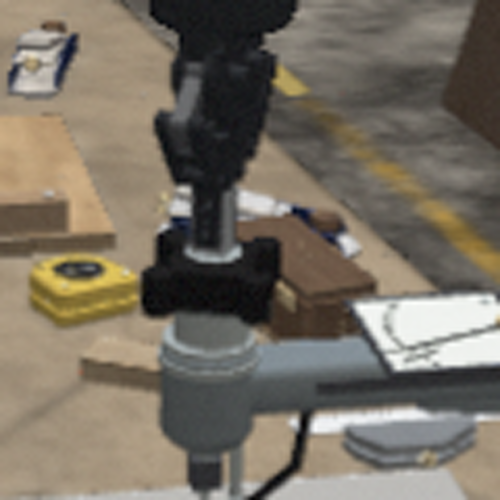

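```bash
python3 - <<'E'
from h import *
s=cam('side'); p,M,h,o=pose(); print(p,o['joint_pos'].round(3),o['ft_force'],o['clock'])
print('tcp,tip px',proj(s,[p,p+M[:,2]*.017]),'expect seated disc top',proj(s,[[.5745,.0098,.284]]), 'collar',proj(s,[[.5745,.0098,.236]]))
im=s['color']; m=np.zeros(im.shape[:2],np.uint8)
r=im[180:206,310:342].astype(int); m[180:206,310:342]=((r.min(2)>120)&(r[...,2]>=r[...,0]-3))*255
ys,xs=np.nonzero(m); print('disc bbox',xs.min(),xs.max(),ys.min(),ys.max(),len(xs))
E
```

```text
[0.57570125 0.00816977 0.27242427] [-1.023  0.396  1.229  1.549 -0.375  1.473 -2.038] [-1.71983406 -3.27397813 10.29544622] 17.3667
tcp,tip px [[324.99386347 194.8892739 ]
 [324.7158906  202.00434171]] expect seated disc top [[324.35263419 189.78399724]] collar [[323.83718619 209.80852167]]
disc bbox 314 341 180 192 35
```

The shut fingers merely stand on top of the seated wheel: the tip is at about (326,192), where the calibration expects (325,202), so the reading is about 25 mm low. The pointer has not moved. I lift off and re-measure to decide whether a nudge is needed at all.

```bash
python3 -m crank '[[0,0,-0.05,0],[0,0,-0.12,0],[0,0,-0.2,0],[0,0,-0.25,0],[0,0,-0.25,0]]' | sed -n '2p;4p'
python3 -m crank '[[-0.25,0.22,0,0],[-0.25,0.22,0,0],[-0.25,0.22,0,0],[-0.25,0.22,0,0],[-0.25,0.22,0,0]]' | head -2
python3 - <<'E'
from h import *
im=np.mean([cam('top')['color'].astype(float) for _ in range(4)],0); c=cam('top'); go([.5745,.01,.4])
r,a,w=ptr(c,im)
for lo,hi in((.015,.03),(.02,.04),(.03,.052)):
    k=(r>lo)&(r<hi)&(w>15)&(abs(a-20)<16); print('ptr',k.sum(),np.average(a[k],weights=w[k]))
for lo,hi in ((9,20.5),(20.5,33)):
    k=(r>.064)&(r<.076)&(w>15)&(a>lo)&(a<hi); print('mark',k.sum(),np.average(a[k],weights=w[k]))
k=(r>.056)&(r<.062)&(w>15)&(a>5)&(a<35); print(sorted(zip(a[k].round(1),w[k].round())))
im=im.astype(np.uint8); save('crop10.png',np.hstack([cv2.resize(im[140:240,290:370],(480,600),interpolation=cv2.INTER_CUBIC)]))
E
```

```text
position: [0.5776, 0.0082, 0.3749]
ft_force: [0.6, -0.2, 0.1]
clock: 18.2
position: [0.4545, 0.0068, 0.3712]
TCP [0.4549 0.0059 0.3714] head -129.5 | shift [ 0.222  -0.1977 -0.0794] yaw 0.0 | j7 -2.55 F [ 1.2  0.5 -0.2]
ptr 14 17.370654525086923
ptr 17 17.887534229728917
ptr 21 18.257110631080415
mark 9 15.01687295674592
mark 11 25.525620296998845
[(np.float64(14.1), np.float64(19.0)), (np.float64(16.0), np.float64(94.0)), (np.float64(16.3), np.float64(121.0)), (np.float64(18.0), np.float64(139.0)), (np.float64(18.4), np.float64(148.0)), (np.float64(18.8), np.float64(138.0)), (np.float64(20.1), np.float64(77.0)), (np.float64(24.1), np.float64(24.0)), (np.float64(24.6), np.float64(56.0)), (np.float64(25.2), np.float64(72.0)), (np.float64(26.6), np.float64(42.0))]
```

View pics/crop10.png

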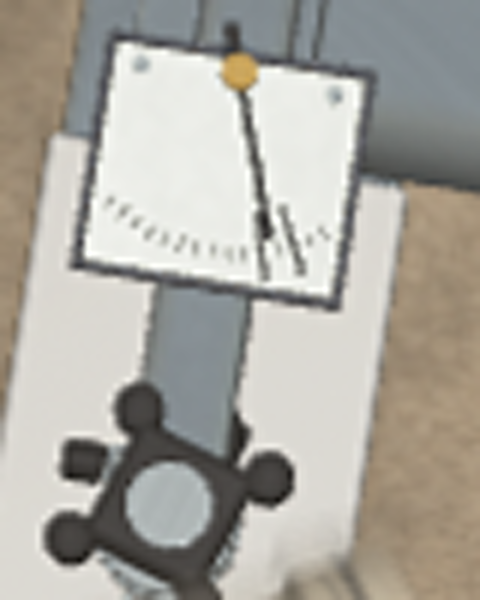

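The pointer reads about 18° (17.4–18.3° over the three bands), against long marks at 15.0° and 25.5°. It is inside the band, on the left side, and steady after release. The wheel is fitted on the collar and the robot is clear. Regripping blind with a doubtful height reading would risk more than it gains, so I hand in.

```bash
python3 -c "
from h import *
o=readout.get_obs(); print(o['joint_velocities'].round(3)); print(manip.hand_in())"
```

```text
[-0.003  0.064  0.029 -0.012 -0.002  0.     0.001]
the job is handed in; nothing more can be done
None
```

I handed the job in with the wheel seated on the collar and wound clockwise, the pointer at about 18° between the long marks (15° and 25.5°, so left of the middle), and the block never approached; a regrip to centre the pointer failed (the shut fingers pressed on top of the wheel, up to about 35 N at the wrist), and I viewed 12 pictures, two over the limit of 10.

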